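Short spin in the mini centrifuge

TASK

Give the tubes a short spin: pick up the round rotor loaded with tubes, keep it level and lower it gently into the centrifuge so that it sits fully home on the drive with both drive pins in its holes, let go of it, and shut the clear lid. Then press the big round short-spin key with the gripper's fingers all the way down (its travel is 6 mm) and keep it down: the machine runs only while the key is held, so finish still holding it. Leave the other things on the bench where they are.

Things in the scene. Friction and masses are not known exactly. Their poses are not given: they have to be found in the camera images.
- centrifuge: White mini centrifuge, fixed, 240 mm (x) by 190 mm (y), chamber rim 92 mm above the bench. Origin on the bench under its middle; its -x side is the front with the grey control panel (75 mm high; dark display, black dial at +y, key at -y), +x the rear with the lid hinge. Round chamber 125 mm wide, its axis at x +25 mm, y 0.
- drive_top (a point): Centre of the flat aluminium drive plate (68 mm wide) down in the chamber: 56 mm above the bench, 36 mm below the rim. z up; x along the two drive pins. In its middle stands a conical spindle, 12 mm thick, 14 mm tall, tapering to 5 mm over its upper 8 mm; at x +19 and -19 mm stand the drive pins, 7 mm thick, 9 mm tall, tapering to 4 mm over their upper 4 mm.
- drive (a joint): Angle of the drive about the vertical relative to the centrifuge, rad, counterclockwise from above; at 0 the two pins lie along the centrifuge's x axis. It turns with light friction (about 0.012 N m).
- lid (a joint): Angle of the clear domed lid, rad: 0 shut, about 1.6 standing open (upright) at the start. Its hinge is stiff, so the lid stays where it is left; 1 to 3 N at its tab moves it. It has no latch. Open, it reaches about 260 mm above the bench, and its dome sticks out 43 mm to the rear.
- lid_hinge (a point): Middle of the lid's hinge line, 92.5 mm above the bench, 100 mm behind (+x of) the centrifuge's origin. The line runs along the centrifuge's y axis.
- lid_tab (a point): On the grey finger tab in the middle of the lid's free edge, 156 mm from the hinge line, on its outer face (looks up when shut, to the rear when open). Tab: 44 mm wide, 7 mm thick, from 145 to 165 mm from the hinge line. Nearer the hinge is the clear dome, 43 mm high, its front wall sloping slightly inwards. Shut, the tab's outer face is 99.5 mm above the bench, over the panel.
- key_top (a point): Centre of the top of the short-spin key: grey round key 28 mm across in a black collar, alone at the -y end of the control panel (centrifuge frame x -90, y -52 mm), top 85 mm above the bench when released. It moves straight down.
- key (a joint): Travel of the short-spin key, m: 0 released, 0.006 fully down. Spring: 3 N at the start of the travel, 6.6 N at the bottom; it comes up when let go.
- rotor: Loaded rotor: black disc 98 mm across, rim 28 mm high, ring of eight white tube caps (to 34 mm), aluminium knob. About 0.35 kg. Origin at the centre of its flat underside, z up. Holes in the underside, 16 mm deep: 14 mm wide in the middle, 9 mm wide at its x +19 and -19 mm for the drive pins. A half turn makes no difference. Seated, the underside lies on the drive plate at drive_top.
- rotor_knob (a point): Centre of the top of the rotor's knob, 66 mm above its underside. The knob is round, 25 mm across, 31 to 66 mm above the underside: the place to grip. Two aluminium ribs run out from its foot along the rotor's x axis, over the pin holes.
- strip_rotor: Bystander: spare white rotor for tube strips, an 88 x 50 x 22 mm block with a white knob to 42 mm height. Origin at the centre of its underside.
- tube_rack: Bystander: yellow rack for small tubes, 110 x 66 x 26 mm, caps to 33 mm. Origin at the centre of its underside.
- pipette: Bystander: pipette lying on the bench, 250 mm long along its x, 28 mm high. Origin on the bench near its middle.
- gel_comb: Bystander: white gel comb lying on the bench, 120 x 22 x 18 mm. Origin at the centre of its underside.
- jar: Bystander: clear jar with a white cap, 84 mm across, 130 mm high. Origin at the centre of its underside.
There are look-alikes about, which are no part of the job. What is shaped like the rotor but orange is not meant.

How it is judged:
By the outcome, as a careful person would: the job done as asked, in the order asked, and still so for the second after the job is handed in, while the arm keeps its last pose, push and grip.
It also fails if it takes over 72 s, if anything falls off the work surface, if the arm or the gripper's body presses on something with over 40 N, if the wrist force passes 120 N, or if a joint passes its speed limit or range.

ROBOT

A 7-joint arm with a two-finger parallel gripper is mounted at the origin on the work surface. World frame = base frame: x ahead of the robot, y to its left, z up, the work surface at z = 0. Lengths are in mm, angles in rad, forces in N, time in s.
With the tool pointing down it reaches from about 400 to 900 mm from the base axis. Payload 5.6 kg.
Tool frame: the origin (TCP) lies midway between the tips of the shut fingers; the grasp point (between the pads) lies 19 mm behind it; z points along the fingers, y is the line along which they close (so a half turn about z gives the same grasp; the last joint's range is limited). The gripper opens to 92 mm and grips with 3 to 60 N. Pads are 20 mm wide; open, the fingers measure 128 mm over their backs; the gripper's body (75 mm by 189 mm) begins 69 mm behind the grasp point.
Start: joints at [1.095, 0.468, -0.012, 1.603, 0.006, 1.071, -0.056], TCP at [272.581, -590.092, 214.592] pointing down, gripper open.
Joint ranges: [-2.53, 2.53], [-0.31, 2.02], [-1.57, 1.55], [0.28, 2.44], [-1.29, 4.43], [0.15, 1.84], [-2.92, 2.92]. Speed limits (rad/s): [2.57, 2.57, 3.14, 3.14, 3.14, 3.14, 3.14].

INTERFACE

Orientations are given as a rotation vector (axis times angle).
In Python, from cell import robot, grip, kin, viewer gives the robot as it stands. Calls block until the motion is done:
- robot.movep(position, orientation): joint-space move of the TCP to a pose.
- robot.servo_line(position, feed=150, rotation=None): straight line of the TCP; rotation=None keeps the orientation; feed is the mean speed in mm/s.
- robot.goto_joints(angles): joint-space move.
- grip(opening, newtons=None): opening from 0.0 (shut) to 1.0 (fully open); newtons is the grip in N (None keeps the last); returns when the fingers have stopped.
- robot.hold(seconds).
- kin.ik(position, orientation): joint angles nearest the present ones, or None.
- robot.observe(): the state.
- viewer.read_camera(name): name is "scene" or "top"; returns the picture (384x512x3 uint8, red, green, blue); there is no depth.
- viewer.camera_info(name): a dict with "camera_matrix" (3x3 intrinsics, pixels), "k1" (the pictures are not rectified: a ray, as slopes to the right and down, at radius r is drawn at 1 + k1 r^2 times it, then the intrinsics apply), "R" (3x3) and "t" (3): a world point X has camera coordinates R X + t. Camera axes: x right, y down, z forward; pixel columns grow to the right and rows downward; lengths in mm; the calibration is good to about 2 mm. A picture is of the moment at which its call begins. camera_info takes no time and is no camera call.
A pose or a line that the arm cannot do raises robot.IKError and nothing moves.
- robot.job_done(): hands the job in; it is judged then, once.
Trained networks look in the newest picture that a camera, given by its name, has taken for a name from the list of things; names that differ only in an ending like _2 or _b are one class to them, and where a whole thing is asked for, a point or a joint stands for the part that bears it (a point fixed in the world has none). Each returns a list of dicts, best first, with "confidence" (0 to 1); they miss things now and then, are a little off and sometimes report something else, mostly with a low value. They report only what shows in the picture. A call takes as long as a camera call. They do not tell look-alikes from the thing itself.
- viewer.silhouettes(name, camera): "mask" (384x512 bool, what is visible of it).
- viewer.pinpoint(name, camera): "at" ([x, y, z] in mm, in the coordinates of the camera as it stood for that picture, good to about 4 mm: a listed point, or the origin of a listed thing).
The state is a dict: "t": time; "joints": joint angles; "joint_velocities": joint speeds; "joint_torque": joint torques, N m; "tcp_pos": TCP position; "tcp_rot": TCP orientation; "contact_force": force on the tool from outside, world axes, zero at the start; "wrist_torque": the same for the moment, N m; "grip_width": opening from 0.0 (shut) to 1.0 (fully open); "grip_force": force on a finger pad.
Only numpy, scipy, OpenCV 4.12 (cv2) and the standard library are available. Lean on these libraries where they do the work, as an engineer would, in place of code of your own. Each camera call takes 0.05 s, during which the arm holds its last target. There are 200 camera calls.

## Working session

There is one attempt and no reset: what is moved stays moved. The work goes in short steps, each a Python script; the robot and the scene stay as the last script left them, time stands still between calls to the robot, and variables do not carry over. Pictures are saved under pics/ and viewed, at most 10 in all, crops included, and the job is handed in when it is done.

```bash
ls; mkdir -p pics; cat > h.py <<'E'
import numpy as np, cv2
from scipy.spatial.transform import Rotation as Rn
from cell import robot, grip, kin, viewer
def world(at,cam):
    i=viewer.camera_info(cam); return np.array(i["R"]).T@(np.array(at)-np.array(i["t"]))
def proj(X,cam):
    i=viewer.camera_info(cam); c=np.array(i["R"])@np.array(X,float)+np.array(i["t"])
    s=c[:2]/c[2]; s=s*(1+i["k1"]*(s@s)); K=np.array(i["camera_matrix"]); return K[:2,:2]@s+K[:2,2]
def unproj(px,cam,z):
    i=viewer.camera_info(cam); K=np.array(i["camera_matrix"]); d=np.linalg.solve(K[:2,:2],np.array(px,float)-K[:2,2]); s=d.copy()
    for _ in range(20): s=d/(1+i["k1"]*(s@s))
    R=np.array(i["R"]); o=-R.T@np.array(i["t"]); r=R.T@np.array([s[0],s[1],1]); return o+r*(z-o[2])/r[2]
def pic(cam,name):
    im=viewer.read_camera(cam); cv2.imwrite(f"pics/{name}.png",im[:,:,::-1]); return im
def save(im,name): cv2.imwrite(f"pics/{name}.png",im[:,:,::-1])
def down(yaw): # tool z down, tool y at angle yaw (world)
    y=np.array([np.cos(yaw),np.sin(yaw),0]); z=np.array([0,0,-1.]); return Rn.from_matrix(np.column_stack([np.cross(y,z),y,z])).as_rotvec()
E
python3 - <<'E'
from h import *
a=pic("scene","s0");b=pic("top","t0")
save(np.vstack([a,b])[:, :],"x")
both=np.hstack([a,b]); 
for c in("scene","top"):
    i=viewer.camera_info(c); print(c,(-np.array(i["R"]).T@np.array(i["t"])).round(),np.array(i["camera_matrix"])[0,0],i["k1"])
    for n in("centrifuge","drive_top","lid_hinge","lid_tab","key_top","rotor","rotor_knob","strip_rotor","tube_rack","pipette","gel_comb","jar"):
        for d in viewer.pinpoint(n,c)[:3]:
            w=world(d["at"],c); print(n,round(d["confidence"],2),w.round(1),proj(w,c).round())
o=robot.observe();print(o["t"],o["tcp_rot"],o["contact_force"])
E
```

```text
pics
scene [ 931. -406.  884.] 396.3979521933456 -0.06369053419755819
centrifuge 0.57 [585.  137.4   1.1] [302. 191.]
drive_top 0.66 [609.5 137.1  60.3] [311. 183.]
lid_hinge 0.43 [ 463.1 -357.8   63.1] [117. 269.]
lid_tab 0.86 [691.  152.6 247.5] [356. 149.]
key_top 0.39 [503.3  70.4  83. ] [264. 169.]
rotor 0.83 [ 296.5 -334.    -4.1] [ 96. 231.]
rotor 0.8 [ 463.6 -357.8   -1.9] [125. 280.]
rotor 0.7 [385.8 -69.6  -5.2] [197. 193.]
rotor_knob 0.96 [ 463.  -357.5   63.4] [117. 269.]
rotor_knob 0.86 [383.1 -69.   66. ] [194. 176.]
rotor_knob 0.62 [ 332.1 -191.7   68.9] [143. 191.]
strip_rotor 0.55 [ 466.2 -191.7   -2.5] [180. 238.]
tube_rack 0.81 [ 615.9 -239.4    1.7] [204. 291.]
pipette 0.86 [419.8 352.6   1.2] [307. 121.]
gel_comb 0.88 [ 7.585e+02 -1.364e+02 -5.000e-01] [279. 304.]
gel_comb 0.3 [ 465.4 -357.3   63. ] [118. 269.]
jar 0.94 [ 699.3 -380.1    1. ] [180. 362.]
top [ 270.  -17. 1473.] 437.7954282608466 -0.17091706945947563
centrifuge 0.78 [588.1 138.   -3.6] [220. 179.]
drive_top 0.71 [684.4 146.7  91.6] [216. 144.]
drive_top 0.61 [612.4 138.8  55.6] [219. 168.]
drive_t
[... 246 characters left out ...]
1 -353.    -1.4] [363. 216.]
rotor 0.74 [387.1 -61.7  -0. ] [278. 238.]
rotor 0.64 [ 337.3 -196.6    1.3] [318. 253.]
rotor_knob 0.87 [ 337.1 -197.3   67.4] [320. 252.]
rotor_knob 0.85 [ 306.5 -338.1   64.5] [364. 262.]
rotor_knob 0.66 [389.9 -66.3  65.4] [280. 235.]
strip_rotor 0.55 [696.7 152.7 248.5] [208. 124.]
tube_rack 0.57 [ 622.6 -235.6   -3.5] [328. 170.]
tube_rack 0.48 [585.8 134.4  -1.9] [221. 179.]
pipette 0.94 [419.5 349.9  -3.6] [157. 226.]
pipette 0.44 [ 4.654e+02 -3.588e+02  2.000e-01] [365. 215.]
gel_comb 0.71 [ 761.6 -130.2    2.1] [298. 131.]
jar 0.28 [ 466.5 -355.4   67.8] [368. 212.]
1.3 [3.06834952e+00 6.74392419e-01 1.59733956e-06] [ 0.24737573  0.04342976 -0.09448584]
```

View pics/s0.png

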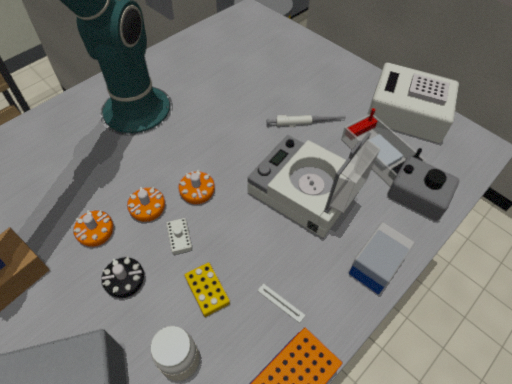

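View pics/t0.png

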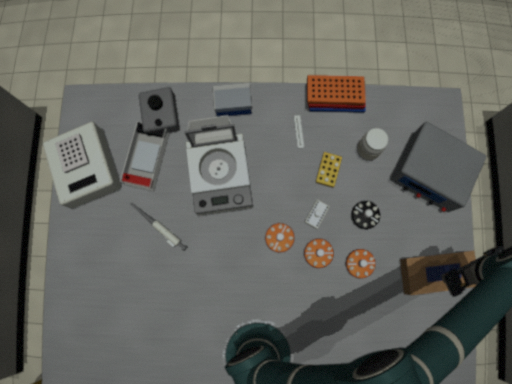

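Top view: the black rotor is at (366,214); the three look-alikes at (279,237), (318,252) and (361,263) are orange. In the scene view they are at (123,277) for black and (93,228), (146,203), (196,186) for orange. Only the black disc with white caps fits the description. Next: an enlarged crop to confirm it and to read the rotor and drive angles.

```bash
cat >> h.py <<'E'
def ortho(im,cam,c,z,half,n=300):
    g=np.linspace(-half,half,n); m=np.array([[proj([c[0]+x,c[1]-y,z],cam) for x in g] for y in g],np.float32)
    return cv2.remap(im,m[:,:,0],m[:,:,1],cv2.INTER_CUBIC)
E
python3 - <<'E'
from h import *
a=cv2.imread("pics/s0.png")[:,:,::-1];b=cv2.imread("pics/t0.png")[:,:,::-1]
R=(463.5,-357);D=(611,138.5)
T=[ortho(a,"scene",R,32,60),ortho(b,"top",R,32,60),ortho(a,"scene",D,60,50),ortho(b,"top",D,60,50)]
save(np.vstack([np.hstack(T[:2]),np.hstack(T[2:])]),"crop1")
save(np.hstack([ortho(a,"scene",(560,138),80,160,400),ortho(b,"top",(560,138),80,160,400)]),"crop2")
E
```

```text
Traceback (most recent call last):
  File "h.py", line 19, in ortho
    g=np.linspace(-half,half,n); m=np.array([[proj([c[0]+x,c[1]-y,z],cam) for x in g] for y in g],np.float32)
                                              ~~~~^^^^^^^^^^^^^^^^^^^^^^^
  File "h.py", line 7, in proj
    i=viewer.camera_info(cam); c=np.array(i["R"])@np.array(X,float)+np.array(i["t"])
ValueError: time passes only in moves, steps and waits
```

```bash
sed -i 's/viewer.camera_info(cam)/info(cam)/' h.py; cat >> h.py <<'E'
import functools
info=functools.lru_cache(None)(lambda cam: viewer.camera_info(cam))
E
python3 - <<'E'
from h import *
a=cv2.imread("pics/s0.png")[:,:,::-1];b=cv2.imread("pics/t0.png")[:,:,::-1]
R=(463.5,-357);D=(611,138.5)
T=[ortho(a,"scene",R,32,60),ortho(b,"top",R,32,60),ortho(a,"scene",D,60,50),ortho(b,"top",D,60,50)]
save(np.vstack([np.hstack(T[:2]),np.hstack(T[2:])]),"crop1")
save(np.hstack([ortho(a,"scene",(560,138),80,160,400),ortho(b,"top",(560,138),80,160,400)]),"crop2")
E
```

```text
(no output)
```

View pics/crop1.png

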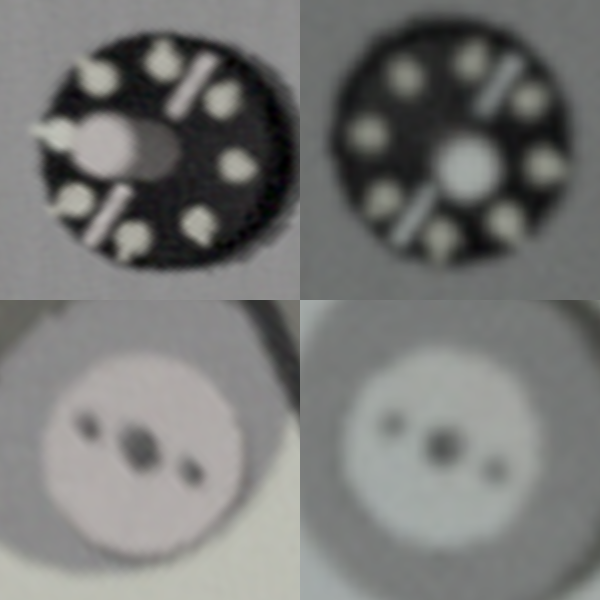

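View pics/crop2.png

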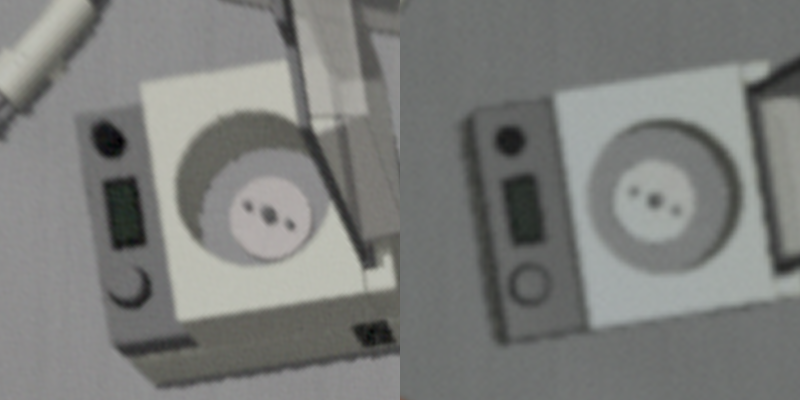

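Crop 1 confirms the black rotor with white caps: ribs at about 56°, centre about (464.5,-357). The drive pins lie at about -24° around (608,139). Crop 2 shows the centrifuge yaw at about 8.5°. I'll refine the drive centre with a circle fit on the plate, and check that the planned poses can be reached.

```bash
python3 - <<'E'
from h import *
for cam,f in(("scene","s0"),("top","t0")):
    im=cv2.imread(f"pics/{f}.png")[:,:,::-1]
    D=(609,138.5); o=cv2.cvtColor(ortho(im,cam,D,56,38,380),cv2.COLOR_RGB2GRAY)
    t,_=cv2.threshold(o,0,255,cv2.THRESH_OTSU); 
    cs,_=cv2.findContours((o>t).astype(np.uint8),cv2.RETR_EXTERNAL,cv2.CHAIN_APPROX_NONE)
    c=max(cs,key=cv2.contourArea); e=cv2.fitEllipse(c); print(cam,"plate",D[0]+(e[0][0]-189.5)/5,D[1]-(e[0][1]-189.5)/5,np.array(e[1])/5)
    o=cv2.cvtColor(ortho(im,cam,D,60,28,280),cv2.COLOR_RGB2GRAY)
    m=(o<np.percentile(o,92)-30).astype(np.uint8); n,l,s,cc=cv2.connectedComponentsWithStats(m)
    for k in range(1,n):
        if s[k,4]>100: print("  dark",s[k,4]/25,D[0]+(cc[k,0]-139.5)/5,D[1]-(cc[k,1]-139.5)/5)
    R=(463.5,-357); o=cv2.cvtColor(ortho(im,cam,R,34,56,560),cv2.COLOR_RGB2GRAY)
    m=(o>95).astype(np.uint8); n,l,s,cc=cv2.connectedComponentsWithStats(m)
    for k in range(1,n):
        if 300<s[k,4]<9000: print("  light",s[k,4]/25,(R[0]+(cc[k,0]-279.5)/5).round(1),(R[1]-(cc[k,1]-279.5)/5).round(1))
q=robot.observe()["joints"]
d=np.deg2rad
for y in (-1.5,178.5,88.5,-91.5): print(y,kin.ik([463.7,-357,38],down(d(y))))
for y in (98.5,-81.5): print(y,kin.ik([609,138.5,94],down(d(y))))
E
```

```text
scene plate 606.8909362792969 140.02404174804687 [66.09622192 66.26567993]
  dark 34.92 584.0935853379152 163.98900343642612
  dark 43.76 634.0603290676416 163.14972577696525
  dark 61.92 590.6051679586564 146.18656330749354
  dark 180.52 607.7959893640594 138.8408154221139
  dark 61.04 624.9557011795544 130.9895150720839
  dark 14.04 635.2247863247864 115.40797720797721
  dark 23.24 583.3905335628227 112.66161790017212
  light 171.96 470.2 -321.9
  light 222.72 481.1 -331.1
  light 156.48 493.5 -337.1
  light 145.68 499.4 -363.7
  light 147.72 484.2 -387.1
top plate 609.4977752685547 139.53714904785156 [64.57044067 66.16207275]
  dark 27.0 583.9272592592592 164.4162962962963
  dark 31.32 634.465006385696 163.72388250319284
  dark 35.28 592.2108843537414 146.89705215419502
  dark 144.92 609.0830527187413 139.46927960253933
  dark 35.92 626.2538975501113 131.484855233853
  dark 39.88 634.4795386158476 114.03650952858575
  dark 46.68 584.0460154241646 113.92305055698372
  light 108.16 472.3 -321.3
  light 166.76 483.3 -329.9
  light 105.64 445.7 -327.4
  light 102.6 494.7 -336.4
  light 107.48 431.1 -350.1
  light 121.04 437.0 -376.8
  light 183.4 448.8 -383.2
-1.5 [ 0.79860333  0.6130371  -0.26029225  1.86451514  0.23374305  0.69358725
  0.37685843]
178.5 [ 0.35901559  0.60645796  0.31355561  1.89551983 -0.28245841  0.68251574
 -2.32686614]
88.5 [ 1.02307444  0.67832273 -0.56349163  1.84916779  0.50739272  0.76119374
  1.72783307]
-91.5 [ 5.98695760e-01  5.92118677e-01  2.93221675e-04  1.87869785e+00
 -2.63279430e-04  6.70776160e-01 -9.97830965e-01]
98.5 [ 0.28868548  0.73244897 -0.80878397  1.71767814  0.62680507  0.96975669
  0.95721897]
-81.5 [ 0.03365971  0.61201665 -0.42442169  1.7349845   0.31668937  0.86283182
 -1.95301591]
```

```bash
python3 - <<'E'
from h import *
d=np.deg2rad; c=[464.8,-356.8]
def st(m): o=robot.observe(); print(m,round(o["t"],2),o["tcp_pos"].round(1) if hasattr(o["tcp_pos"],'round') else o["tcp_pos"],np.round(o["contact_force"],1),round(o["grip_width"]*92,1),o["grip_force"])
robot.movep(c+[120],down(d(-90.7))); grip(0.55,8); robot.servo_line(c+[40],feed=120); st("down")
grip(0,8); st("g1"); grip(0.55); 
robot.servo_line(c+[75],feed=150); robot.movep(c+[75],down(d(-0.7))); robot.servo_line(c+[40],feed=120); st("down2")
grip(0,40); st("g2"); robot.servo_line(c+[240],feed=200); st("up")
robot.movep([608.3,139.6,250],down(d(-81.5))); st("over")
a=pic("scene","s1");b=pic("top","t1"); np.save("a.npy",a)
save(np.vstack([a[60:320,:400],b[60:320,100:500]]),"v1")
E
```

```text
down 4.08 [ 465.3 -357.1   40.5] [0.3 0.6 0.4] 50.7 0.0
g1 4.58 [ 465.1 -357.3   40.5] [ 0.3 -1.4  1.3] 24.3 8.00009235907055
down2 7.17 [ 464.7 -356.4   39.6] [ 0.1  0.9 -0.3] 50.6 0.0
g2 7.69 [ 465.6 -357.1   40.5] [2.4 0.  2. ] 23.6 40.00039774909965
up 8.84 [ 463.8 -356.3  238.5] [-1.2 -0.5 -4. ] 24.1 39.99879942275584
over 10.82 [608.5 138.3 249.6] [-0.5  0.3 -4. ] 23.4 39.9988010773086
```

View pics/v1.png

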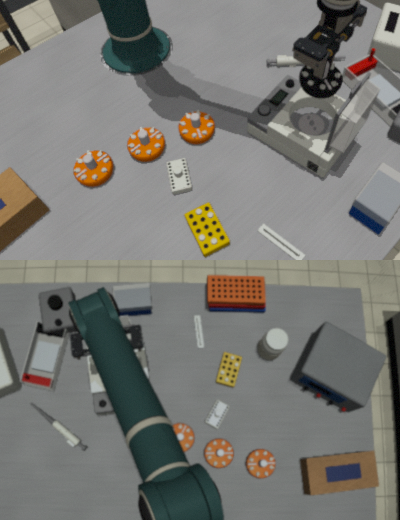

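The rotor (scene view, about (320,80)) hangs level over the chamber. I'll lower it under force supervision.

```bash
python3 - <<'E'
from h import *
c=[608.3,139.6]
robot.servo_line(c+[114],feed=120); robot.hold(0.2)
f0=np.array(robot.observe()["contact_force"]); z=114
while z>95:
    z-=2 if z>100 else 1; robot.servo_line(c+[z],feed=20); o=robot.observe(); f=np.array(o["contact_force"])-f0
    print(z,np.round(o["tcp_pos"],1),f.round(1),np.round(o["wrist_torque"],2))
    if f[2]>8 or np.hypot(*f[:2])>10: break
print(o["t"],o["grip_width"]*92)
E
```

```text
112 [608.2 139.5 111.9] [-0.2  0.1  0.4] [0.04 0.01 0.  ]
110 [608.1 139.6 109.8] [-0.3  0.3  0.8] [0.04 0.01 0.03]
108 [608.2 139.6 107.8] [ 0.6  1.2 -0.1] [ 0.07  0.02 -0.03]
106 [608.2 139.5 105.8] [-0.4 -0.   1. ] [ 0.03  0.02 -0.03]
104 [608.3 139.5 103.9] [-0.2 -0.3  0.1] [ 0.03 -0.02 -0.01]
102 [608.6 139.6 102. ] [ 0.1 -1.1 -0.2] [-0.01 -0.15  0.  ]
100 [608.5 139.5  99.9] [ 1.8  0.3 -0.8] [ 0.05 -0.44  0.05]
99 [608.5 139.5  99.1] [ 1.6 -1.   0.2] [-0.07 -0.48 -0.01]
98 [608.5 139.5  98.1] [ 2.5 -0.5  1. ] [-0.08 -0.49 -0.04]
97 [608.5 139.5  97. ] [ 2.7 -0.4  0.8] [-0.1  -0.6  -0.01]
96 [608.8 139.6  96.6] [ 2.1 -1.   4.8] [-0.21 -0.45 -0.01]
95 [608.9 139.6  96.5] [ 0.2 -1.3 12.1] [-0.38  0.06 -0.  ]
15.4 23.679170484619455
```

It stopped at TCP z 96.5, where seating was expected (about 40 + 56). Without the pins in their holes it would have stopped at about 105. Releasing and checking.

```bash
python3 - <<'E'
from h import *
d=np.deg2rad; c=[608.3,139.6]
robot.servo_line(c+[96.3],feed=20); grip(0.5); robot.servo_line(c+[150],feed=120)
robot.servo_line(c+[330],feed=250)
grip(0,20)
a=pic("scene","s2")
for n in("rotor","rotor_knob","lid_tab","key_top","lid_hinge"):
    for p in viewer.pinpoint(n,"scene")[:4]: 
        w=world(p["at"],"scene")
        if w[1]>0: print(n,round(p["confidence"],2),w.round(1))
save(cv2.resize(a[80:270,200:460],None,fx=3,fy=3,interpolation=cv2.INTER_CUBIC),"v2")
# centrifuge frame
yaw=d(8.5); ex=np.array([np.cos(yaw),np.sin(yaw)]); ey=np.array([-ex[1],ex[0]]); O=np.array(c)-25*ex
for n,l in(("key",(-90,-52)),("hinge",(100,0))): print(n,O+l[0]*ex+l[1]*ey)
print(robot.observe()["t"])
E
```

```text
rotor 0.6 [608.7 138.5  53.5]
rotor_knob 0.77 [608.5 141.3 118.7]
lid_tab 0.67 [607.4 141.3  50.7]
lid_tab 0.58 [696.  151.5 250.2]
key_top 0.49 [502.8  67.1  82.8]
lid_hinge 0.61 [684.9 154.9  94.9]
key [502.24926509  71.17309283]
hinge [682.47618975 150.68570583]
18.7
```

View pics/v2.png

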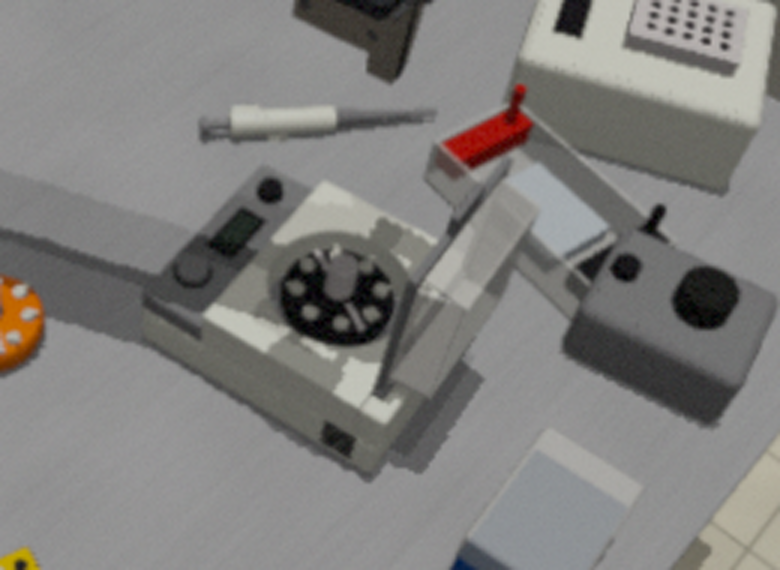

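The rotor sits down in the chamber (crop about (337,290)) and its estimated underside is near z 54 (56 ± 4). The lid still stands open. Now I'll swing it shut along its arc.

```bash
cat > lid.py <<'E'
from h import *
yaw=np.deg2rad(8.5); ex=np.array([np.cos(yaw),np.sin(yaw)]); ey=np.array([-ex[1],ex[0]]); O=np.array([608.3,139.6])-25*ex
rot=down(np.deg2rad(-81.5))
def W(x,z,y=0): return list(O+x*ex+y*ey)+[z]
def tcp(th):
    H=np.array([100,92.5]); u=np.array([-np.cos(th),np.sin(th)]); n=np.array([np.sin(th),np.cos(th)])
    rc=max(149+20*np.cos(th),153)
    if rc<=165: P=H+rc*u+7*n; return P[0]+10,P[1]
    E=H+165*u+7*n; return E[0]+16/np.cos(th)-10,E[1]
E
python3 - <<'E'
from lid import *
x,z=tcp(1.6)
robot.movep(W(x+22,330),rot); robot.servo_line(W(x+22,z),feed=120); robot.hold(.1)
f0=np.array(robot.observe()["contact_force"])
for th in np.linspace(1.6,0,25):
    x,z=tcp(th); robot.servo_line(W(x,z),feed=70); o=robot.observe(); f=np.array(o["contact_force"])-f0
    print(th.round(2),round(x),round(z),f.round(1))
    if np.linalg.norm(f)>12: print("stop");break
print(o["t"]); a=pic("scene","s3"); b=pic("top","t3")
for p in viewer.pinpoint("lid_tab","scene")[:2]: print(p["confidence"],world(p["at"],"scene").round(1))
save(cv2.resize(a[60:270,200:460],None,fx=2.8,fy=2.8,interpolation=cv2.INTER_CUBIC),"v3")
E
```

```text
1.6 121 245 [-0.1  0.2  0.4]
1.53 111 246 [ 0.  -0.2 -0.5]
1.47 101 245 [-0.4 -0.9  0.6]
1.4 91 244 [ 0.5 -0.5  0.7]
1.33 81 244 [-0.9 -0.7 -0.2]
1.27 70 242 [ 0.3 -1.  -0.3]
1.2 60 241 [ 0.8 -0.9 -0.8]
1.13 50 238 [-0.7 -0.  -1.2]
1.07 39 235 [-0.2 -0.7  0.3]
1.0 30 231 [-0.2 -0.6  0.5]
0.93 20 226 [-0.6 -0.2 -0.5]
0.87 10 220 [ 0.4 -1.7 -0.5]
0.8 2 214 [ 0.1  0.7 -0.7]
0.73 -7 207 [ 0.4 -0.3  0. ]
0.67 -15 200 [ 0.1 -0.7 -0.2]
0.6 -23 191 [-0.  -0.9  0.3]
0.53 -30 182 [ 0.8 -0.2  0.3]
0.47 -36 173 [ 0.1 -0.  -1.3]
0.4 -42 163 [-0.4 -1.   0.8]
0.33 -47 153 [ 1.4 -1.1  0.5]
0.27 -51 143 [ 0.6  0.2 -0.5]
0.2 -54 132 [-0.  -0.2 -0.5]
0.13 -56 121 [ 0.5 -1.   0.2]
0.07 -58 110 [-0.5 -0.4 -0.2]
0.0 -59 100 [ 0.7 -0.4  4.1]
28.0083
0.81 [528.9 123.9 101. ]
```

View pics/v3.png

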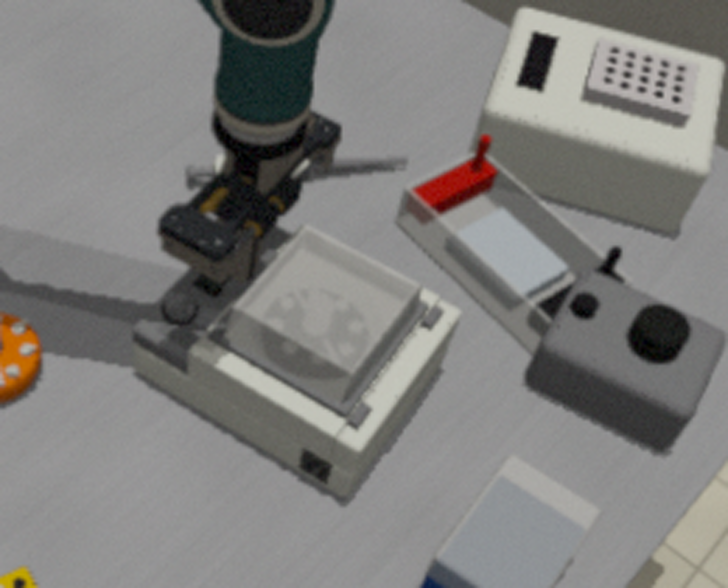

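The lid is shut: its dome lies flat over the rotor (crop (330,310)) and the force rose at z≈99.5. Next I'll press it home, then press the key.

```bash
python3 - <<'E'
from lid import *
x,z=tcp(0)
for zz in (98.5,97.5,96.5):
    robot.servo_line(W(x,zz),feed=20); o=robot.observe(); print(zz,np.round(o["tcp_pos"],1),np.round(o["contact_force"],1))
    if o["contact_force"][2]>10: break
robot.servo_line(W(x,125),feed=100); k=[502.5,70.5]
robot.servo_line(k+[125],feed=150); robot.servo_line(k+[90],feed=80); robot.hold(.2); f0=np.array(robot.observe()["contact_force"])
z=90
while z>72:
    z-=1; robot.servo_line(k+[z],feed=15); robot.hold(.1); o=robot.observe(); f=np.array(o["contact_force"])-f0
    print(z,np.round(o["tcp_pos"],1),f.round(1))
    if f[2]>14: break
print(o["t"]); a=pic("scene","s4")
for p in viewer.pinpoint("lid_tab","scene")[:2]: print(p["confidence"],world(p["at"],"scene").round(1))
save(cv2.resize(a[60:270,200:460],None,fx=2.8,fy=2.8,interpolation=cv2.INTER_CUBIC),"v4")
E
```

```text
98.5 [526.2 127.6  99.7] [-0.4 -1.  12. ]
89 [502.6  70.5  89.1] [-0.3  0.8  0. ]
88 [502.5  70.5  88. ] [0.1 0.6 0.1]
87 [502.5  70.5  87. ] [0.  0.1 0.3]
86 [502.5  70.5  86. ] [-0.2 -0.  -1. ]
85 [502.7  70.6  85.2] [-0.6  0.   2.3]
84 [502.7  70.6  84.1] [ 0.2 -0.3  2.7]
83 [502.7  70.6  83.1] [0.1 0.3 4.1]
82 [502.7  70.5  82.1] [0.7 0.5 5.9]
81 [502.7  70.6  81.1] [0.1 0.2 6.1]
80 [502.7  70.5  80.2] [0.6 0.4 5.5]
79 [502.7  70.6  79.4] [-0.9  1.   8.3]
78 [502.7  70.6  79.3] [-2.4 -0.4 17.4]
34.3667
0.84 [528.  124.5 101.6]
```

View pics/v4.png

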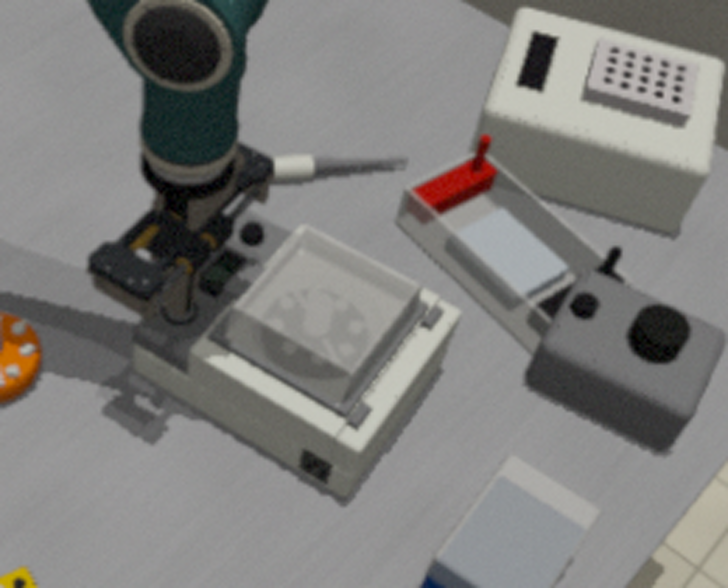

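The fingers are on the key (crop (180,312)), which stopped hard after 6 mm (85.3 to 79.3) at 17 N. The lid is shut.

```bash
python3 -c "
from cell import robot
print(robot.job_done())"
```

```text
the job is handed in; nothing more can be done
None
```

I handed the job in at about 34 s: the rotor is seated on the drive and released, the lid is shut, and the fingers are still holding the short-spin key fully down.

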